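# Load the battery tray of a model-stage lighting pack

### The arm

A 7-joint arm with a two-finger parallel gripper is mounted at the origin on a cart in front of the work surface, level with it; the furniture and walls round the work are solid. World frame = base frame: x ahead of the robot, y to its left, z up, the work surface at z = 0. Lengths are in m, angles in rad, forces in N, time in s.
With the tool pointing down it reaches from about 0.4 to 0.875 m from the base axis. Payload 19.3 kg.
Tool frame: the origin (TCP) lies on the centre line of the jaws, within the pads' length; the fingertips stand 14 mm ahead of it and the grasp point (between the pads) lies 5 mm behind it; z points along the fingers, y is the line along which they close (so a half turn about z gives the same grasp; the last joint's range is limited). The gripper opens to 85 mm and grips with 20 to 120 N. Pads are 22 mm wide; open, the fingers measure 114 mm over their backs; the gripper's body (76 mm by 85 mm) begins 54 mm behind the grasp point. The pads swing forward as they close: fully open they stand 13 mm farther back than shut.
Start: joints at [-1.251, 0.521, -0.036, 1.599, 0.021, 1.021, -0.113], TCP at [0.238, 0.578, 0.245] pointing down, gripper open.
Joint ranges: [-2.91, 2.91], [-0.3, 2.13], [-1.5, 1.42], [0.17, 2.43], [-1.26, 4.41], [0.16, 1.93], [-2.52, 2.52]. Speed limits (rad/s): [1.89, 1.89, 2.39, 2.39, 3.01, 3.01, 3.01].

### API

Orientations are given as a rotation vector (axis times angle).
In Python, from bench import arm gives the robot as it stands. The module is installed in compiled form; this text tells all that it offers.
- The arm moves only by the tool carry_out, never from a script. Its argument "motion" is one flat list of numbers, 7 for each row, row after row: the shift along the tool's x, y, z in mm, then the turn, a rotation vector about the tool's x, y, z in rad, then the opening, from 0 (shut) to 1 (fully open). In form: [dx, dy, dz, rx, ry, rz, jaw, dx, dy, dz, rx, ry, rz, jaw, ...]. A call has 1 to 12 rows; each row shifts and turns the commanded pose from where the row before left it, along the tool's axes as they then stand; what a row does not reach is not made up. A row lasts 1/10 s, in which the tool goes at most 50 mm and 8.59 degrees, less where a joint would pass 70% of its speed; a pose out of reach is approached as far as the arm can. A call with a gripper value outside its range is refused whole. The fingers move at their own pace and stop on an object; "squeeze" is the grip in N (left out, the last holds). Time passes only in rows, so rows that do not move let the fingers close. It gives the time, the measured TCP pose, the force, the opening and the grip force at its end, in the units of the state.
- arm.sense(): the state, without advancing time (a new reading comes with each control period).
- arm.snapshot(name): name is "scene" or "top"; returns (picture, depth): 384x512x3 uint8, red, green, blue; 384x512 float32, m along the optical axis (not along the pixel's ray), 0 where there is no reading.
- arm.camera_model(name): a dict with "fx", "fy", "cx", "cy" (pixels), "position" and "attitude" of the camera in the world. Camera axes: x right, y up, looking along -z (the intrinsics and any distortion apply to the point x, -y, -z); pixel columns grow to the right and rows downward; lengths in m; the calibration is good to about 2 mm. A picture is of the moment at which its call begins. camera_model takes no time and is no camera call.
- arm.job_done(): hands the job in; it is judged then, once.
The state is a dict: "time": time; "joints": joint angles; "dq": joint speeds; "tau": joint torques, N m; "ee_pos": TCP position; "eef_rot": TCP orientation; "force": force on the tool from outside, world axes, zero at the start; "moment": the same for the moment, N m; "finger_gap": opening from 0.0 (shut) to 1.0 (fully open); "grip_force": force on a finger pad.
Only numpy, scipy, OpenCV 4.12 (cv2) and the standard library are available. Lean on these libraries where they do the work, as an engineer would, in place of code of your own. Each camera call takes 0.05 s, during which the arm holds its last target. There are 200 camera calls.

### The job

The lighting pack for the stage model has no battery. Press its orange release key so that the battery tray springs out, put the battery from the bench into the tray with its plus end (the green one) towards the pack and its flat yellow end against the coil spring at the tray's front, seated right down on the tray floor, then push the tray straight back by its front until the latch clicks and it stays home by itself. The pack stands loose and will skid back a little against the batten behind it as you push; that is what the batten is for. Work gently: press and push with a light hand, never ram the tray into its stop or force the key or the battery, and leave the two jars and the sanding block where they stand.

Things in the scene. Friction and masses are not known exactly. Their poses are not given: they have to be found in the camera images.
- light_pack: Dark grey box, 1.1 kg, standing LOOSE on the bench: it skids at a push of 3 to 6 N, until it meets a wooden batten screwed down 9 to 25 mm behind its foot. Origin on the bench; box x -56 to +58 mm, y +-42, top z 46; steel foot x -58 to +62, y +-52; knobs at the rear to z 58. +x: into the pack, away from its front. The tray comes out along -x, through a mouth up to z 30 where a proud battery catches.
- key_top (a point): Centre of the top of the orange release key, near the front of the pack's top. Key 18 mm (pack's x) by 24 mm, standing 10 mm over the box. Press it straight down: about 5 N and 5 mm free the latch; stop at 6.5 mm, still 3 mm over the box. It springs back when let go. Never over 22 N.
- release_key (a joint): Angle of the key's rocker, rad: 0 at rest, about 0.13 (key 5 mm down) frees the tray, stop at 0.17. As the tray is pushed home the latch lifts and this rises to about 0.13, then drops to 0 with the click.
- tray (a joint): How far the tray is out, m. 0: latched (start). A spring drives it to 0.060 within 1 s of the key being pressed. To latch, it must go about 1 mm further in than 0, where the hook drops; hard stop at -0.003. Pushing in slowly takes about 3 N at first, 5 N near home, and up to 9 to 12 N on the latch's ramp in the last 8 mm. Never push with more than 22 N.
- tray_front (a point): Centre of the outer face of the tray's front plate; moves with the tray. Plate 68 mm wide (pack's y), 8 to 35 mm above the bench, 6 mm thick; the outer face looks along the pack's -x. Push here. Axes as the pack's.
- bay (a point): Place of the seated battery's centre; moves with the tray (38 mm behind tray_front, 18 mm over the bench). Axes as the pack's: battery along x, plus end at +x on a fixed wall, flat end at -x on the sprung contact; both reach 7 mm over this point, tops sloped as a funnel. Floor 7.4 mm below it. Side guides 18 mm apart reach 2 mm below it, lips sloped; straddling fingers must stay above them.
- contact_spring (a joint): Compression of the sprung contact plate at the front end of the bay, m: 0 empty, about 0.002 with the battery in, at most 0.006; 1 to 5 N. It gives way along the pack's -x. Its sloped top lets a battery that is pressed down wedge it aside; that takes about 3 to 8 N.
- battery_center (a point): Centre of the battery, half-way up: 50 mm long, 14.5 mm thick, green with a yellow flat end; lying flat on the bench to the left of the pack (it does not roll); about 23 g. Its long axis is its y; the plus end (green, small metal nub) is at -y, the yellow flat end at +y; z up.
- battery_plus (a point): Middle of the battery's plus end, 25 mm along its -y from its centre (the all-green end).
- jar_white: Paint jar with white lid, 49 mm across, 52 mm high, origin under its centre; leave it alone.
- jar_bronze: Bronze paint jar with dark lid, 48 mm across, 66 mm high, origin under its centre; leave it alone.
- sanding_block: Cork sanding block, 43 x 71 x 24 mm, origin under its centre; leave it alone.
Not all that is in view belongs to the job. Several things look just like the part that bears battery_center: the one meant starts farthest to the robot's left.

How it is judged:
By the outcome, as a careful person would: the job done as asked, in the order asked, and still so for the second after the job is handed in, with the robot touching nothing.
It also fails if it takes over 70 s, if anything falls off the work surface, if the arm or the gripper's body presses on something with over 40 N, if the wrist force passes 120 N, or if a joint passes its speed limit or range.

## Working session

There is one attempt and no reset: what is moved stays moved. The work goes in short steps, Python scripts to look and compute and a tool call to move; the robot and the scene stay as the last step left them, time stands still between calls to the robot, and variables do not carry over. Pictures are saved under pics/ and viewed, at most 10 in all, crops included, and the job is handed in when it is done.

Besides the shell and the picture viewer there is one more tool, called after "Request:" as name(argument=value, ...) on one line, values as JSON. carry_out: Moves the arm, as the interface text tells. Its arguments: {"type":"object","properties":{"motion":{"type":"array"},"squeeze":{"type":"number"}},"required":["motion"]}

```bash
mkdir -p pics
cat > h.py <<'E'
import numpy as np, cv2
from scipy.spatial.transform import Rotation as R
from bench import arm
def cam(n):
    m=arm.camera_model(n); a=np.array(m['attitude'],float)
    if a.shape==(3,3): M=a
    elif a.size==3: M=R.from_rotvec(a).as_matrix()
    else: M=R.from_quat(a).as_matrix()
    return m,M
def pt(n,u,v,z):
    m,M=cam(n); d=M@np.array([(u-m['cx'])/m['fx'],-(v-m['cy'])/m['fy'],-1.]); p=np.array(m['position']); return p+d*(z-p[2])/d[2]
def dpt(n,u,v,D):
    m,M=cam(n); return np.array(m['position'])+M@(np.array([(u-m['cx'])/m['fx'],-(v-m['cy'])/m['fy'],-1.])*D)
def snap(n,f):
    a,d=arm.snapshot(n); cv2.imwrite('pics/'+f+'.png',a[:,:,::-1]); np.save('pics/'+f+'.npy',d); return a,d
E
python3 - <<'E'
from h import *
for n in('scene','top'):
    print(arm.camera_model(n)); snap(n,n+'0')
s=arm.sense(); print(s)
a=cv2.imread('pics/scene0.png');b=cv2.imread('pics/top0.png')
E
```

```text
{'fx': 380.40758132173573, 'fy': 380.40758132173573, 'cx': 259.97608052097127, 'cy': 186.79094371737966, 'position': array([-0.07075676,  0.45555838,  0.57319419]), 'attitude': array([ 0.53253209, -0.99718569, -1.95927699])}
{'fx': 390.0494500803596, 'fy': 390.0494500803596, 'cx': 255.3385846438114, 'cy': 189.7523116989464, 'position': array([0.38373002, 0.07822011, 0.94445197]), 'attitude': array([ 0.12232473, -0.10890182, -1.56191227])}
{'time': 0.1, 'joints': array([-1.25122247,  0.52193583, -0.03634127,  1.59989294,  0.02121209,
        1.02111049, -0.11279831]), 'dq': array([ 1.12065411e-04, -3.66059831e-05, -2.85996801e-03, -5.67658596e-04,
        9.05826876e-04,  5.49721277e-04, -7.36950956e-04]), 'tau': array([ 3.86850632e-03, -9.28488994e+01,  1.98453583e+00, -3.70535946e+01,
        1.82295585e-02,  5.57415246e-03,  7.09371335e-07]), 'ee_pos': array([0.23741183, 0.57787072, 0.2448155 ]), 'eef_rot': array([-6.08351878e-01, -3.08200765e+00,  1.49850139e-03]), 'force': array([-0.08444639, -0.45155525, -0.36315986]), 'moment': array([0.03173774, 0.01208832, 0.04038506]), 'grip_force': 0.0, 'finger_gap': 1.0012144544087909}
```

View pics/scene0.png

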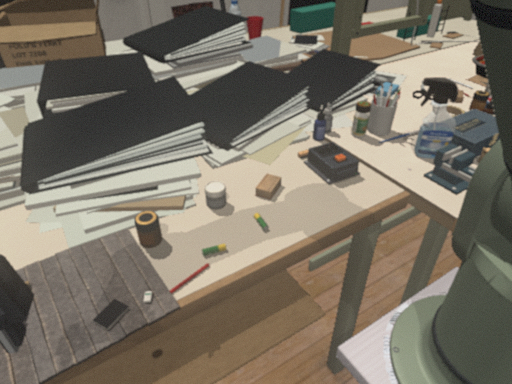

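View pics/top0.png

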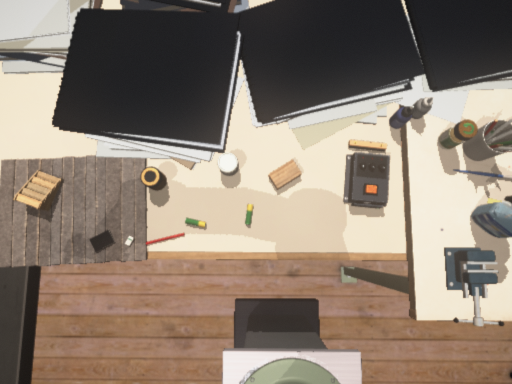

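The top view shows two candidates for the battery, both green with a yellow end: A at top (196,223) and B at top (249,214). In the scene view they are at (215,250) and (261,221). A is farther to the robot's left (+y), so I choose A. The pack is at top (370,180), with its orange key at (371,189) and the batten behind it at (367,145). Next is a close crop to check.

Run:
```python
from h import *
b=cv2.imread('pics/top0.png'); s=cv2.imread('pics/scene0.png')
c1=cv2.resize(b[195:245,170:270],(800,400)[0:2],interpolation=cv2.INTER_CUBIC)
c2=cv2.resize(b[135:215,335:400],(325,400)[0:2],interpolation=cv2.INTER_CUBIC)
c1=cv2.resize(c1,(475,238)); 
o=np.zeros((400,800,3),np.uint8); o[:238,:475]=c1; o[:,475:]=c2
cv2.imwrite('pics/crop0.png',o)
hsv=cv2.cvtColor(b,cv2.COLOR_BGR2HSV)
def mask(lo,hi,roi):
    m=cv2.inRange(hsv,lo,hi); k=np.zeros_like(m); x0,y0,x1,y1=roi; k[y0:y1,x0:x1]=m[y0:y1,x0:x1]; return k
for nm,roi in(('A',(180,210,212,236)),('B',(238,200,260,230))):
    m=mask((15,100,60),(95,255,255),roi); ys,xs=np.nonzero(m)
    r=cv2.minAreaRect(np.c_[xs,ys].astype(np.float32)); print(nm,r,len(xs))
    P=np.array([pt('top',x,y,.0115)[:2] for x,y in cv2.boxPoints(r)]); print(P.round(4).tolist(),P.mean(0))
    for c,lo,hi in(('g',(38,80,30),(95,255,255)),('y',(15,120,100),(36,255,255))):
        k=mask(lo,hi,roi); ys,xs=np.nonzero(k); print(c,len(xs),xs.mean(),ys.mean(),pt('top',xs.mean(),ys.mean(),.0115))
m=mask((3,150,120),(18,255,255),(355,175,390,205)); ys,xs=np.nonzero(m); r=cv2.minAreaRect(np.c_[xs,ys].astype(np.float32)); print('key',r,pt('top',*r[0],.056),len(xs)); P=np.array([pt('top',x,y,.056)[:2] for x,y in cv2.boxPoints(r)]);print(P.round(4).tolist())
d=np.load('pics/top0.npy'); print('keydepth',dpt('top',r[0][0],r[0][1],d[int(r[0][1]),int(r[0][0])]), dpt('top',196,223,d[223,196]))
# box top by depth
pts=[]
for v in range(135,220):
    for u in range(335,400):
        p=dpt('top',u,v,d[v,u])
        if .040<p[2]<.051: pts.append(p[:2])
pts=np.array(pts,np.float32)*1000; r=cv2.minAreaRect(pts); print('boxtop mm',r,len(pts))
```

```text
A ((195.47059631347656, 222.11767578125), (18.91777801513672, 5.820854663848877), 14.03624439239502) 76
[[0.4418, 0.253], [0.4553, 0.25], [0.4446, 0.2057], [0.4311, 0.2088]] [0.4431925  0.22937131]
g 54 191.64814814814815 221.37037037037038 [0.44491143 0.23855828 0.0115    ]
y 36 201.05555555555554 223.63888888888889 [0.43962779 0.21587919 0.0115    ]
B ((249.5, 213.0), (18.0, 5.0), 90.0) 67
[[0.4874, 0.1065], [0.4875, 0.0945], [0.4443, 0.0941], [0.4442, 0.1061]] [0.46583818 0.1002972 ]
g 56 248.19642857142858 217.01785714285714 [0.45610978 0.10333432 0.0115    ]
y 32 249.5 207.375 [0.47930585 0.10041252 0.0115    ]
key ((371.0, 189.0), (8.0, 10.0), 90.0) [ 0.51869939 -0.17951688  0.056     ] 88
[[0.528, -0.1684], [0.5281, -0.1913], [0.5095, -0.1906], [0.5094, -0.1677]]
keydepth [ 0.51889459 -0.17988963  0.05471507] [0.44092761 0.22762098 0.01399272]Traceback (most recent call last):
  File "<stdin>", line 23, in <module>
  File "h.py", line 13, in dpt
    m,M=cam(n); return np.array(m['position'])+M@(np.array([(u-m['cx'])/m['fx'],-(v-m['cy'])/m['fy'],-1.])*D)
        ~~~^^^
  File "h.py", line 5, in cam
    m=arm.camera_model(n); a=np.array(m['attitude'],float)
ValueError: time passes only in moves, steps and waits
```

View pics/crop0.png

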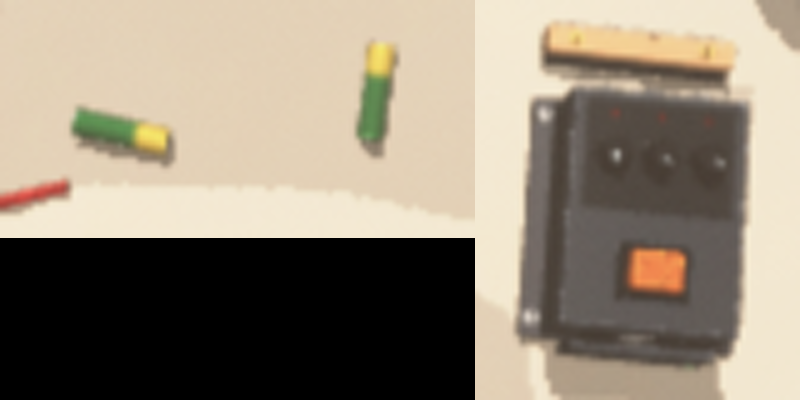

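The crop shows A with its green end to the left (+y) and its yellow end to the right. B has its yellow end up. A is the outermost, so the choice is confirmed. The pack's front faces the robot with a slight yaw.

```bash
cat >> h.py <<'E'
_C={n:cam(n) for n in('scene','top')}
def cam(n): return _C[n]
def cloud(n,d,roi):
    x0,y0,x1,y1=roi; u,v=np.meshgrid(np.arange(x0,x1),np.arange(y0,y1)); m,M=cam(n); D=d[v,u]
    q=np.stack([(u-m['cx'])/m['fx']*D,-(v-m['cy'])/m['fy']*D,-D],-1); return q@M.T+np.array(m['position']),u,v
E
python3 - <<'E'
from h import *
b=cv2.imread('pics/top0.png'); d=np.load('pics/top0.npy')
P,u,v=cloud('top',d,(335,135,405,220))
def rect(lo,hi,src=P):
    k=(src[...,2]>lo)&(src[...,2]<hi); p=(src[k][:,:2]*1000).astype(np.float32); r=cv2.minAreaRect(p); print(lo,hi,len(p),[np.round(x,2) for x in r]); return p
p=rect(.042,.051)
# edges: left/right extents per row -> line fit
k=(P[...,2]>.042)&(P[...,2]<.051)
L=[];Rr=[];
for i in range(k.shape[0]):
    j=np.nonzero(k[i])[0]
    if len(j)>25: L.append(P[i,j[0],:2]); Rr.append(P[i,j[-1],:2])
for E in(L,Rr):
    E=np.array(E); c=np.polyfit(E[:,0],E[:,1],1); print('side yaw deg',np.degrees(np.arctan(c[0])),'y at x=.519',np.polyval(c,.519),E[[0,-1]].round(4).tolist())
F=[];B=[]
for j in range(k.shape[1]):
    i=np.nonzero(k[:,j])[0]
    if len(i)>25: B.append(P[i[0],j,:2]);F.append(P[i[-1],j,:2])
for E in(F,B):
    E=np.array(E)[3:-3]; c=np.polyfit(E[:,1],E[:,0],1); print('f/b yaw',-np.degrees(np.arctan(c[0])),'x at y=-.18',np.polyval(c,-.18))
# bench height
print('bench z',np.median(cloud('top',d,(260,215,320,235))[0][...,2]))
# battery from depth
Q,_,_=cloud('top',d,(180,210,212,236)); rect(.006,.02,Q)
# scene cam
s=cv2.imread('pics/scene0.png'); h=cv2.cvtColor(s,cv2.COLOR_BGR2HSV)
m=cv2.inRange(h,(3,150,120),(18,255,255)); m[:145]=0;m[170:]=0;m[:,:325]=0;m[:,355:]=0
y,x=np.nonzero(m); print('key scene',len(x),pt('scene',x.mean(),y.mean(),.055),x.min(),x.max(),y.min(),y.max())
m=cv2.inRange(h,(15,80,50),(95,255,255)); m[:240]=0;m[260:]=0;m[:,:198]=0;m[:,232:]=0
y,x=np.nonzero(m); r=cv2.minAreaRect(np.c_[x,y].astype(np.float32)); print('bat scene',r,len(x),pt('scene',*r[0],.0085))
E
```

```text
0.042 0.051 1548 [array([ 549.38, -182.92]), array([ 85.56, 114.31]), np.float64(84.41)]
side yaw deg -5.597416046413589 y at x=.519 -0.1385332950811068 [[0.6038, -0.146], [0.4966, -0.1378]]
side yaw deg -3.7015739722454564 y at x=.519 -0.22124839153288742 [[0.6042, -0.2096], [0.4972, -0.2189]]
f/b yaw -5.792595561995182 x at y=-.18 0.49332241498800933
f/b yaw -5.360804095593955 x at y=-.18 0.6055937020211944
bench z 0.00010420346105133316
0.006 0.02 132 [array([439.99, 240.21]), array([35.78, 66.93]), np.float64(18.31)]
key scene 38 [ 0.51882716 -0.18009367  0.055     ] 336 344 154 159
bat scene ((214.4412078857422, 248.76475524902344), (7.033533096313477, 22.79834747314453), 75.96376037597656) 88 [0.44305891 0.22781942 0.0085    ]
```

```bash
cat >> h.py <<'E'
def to(xyz,yaw=None,frm=None):
    """shift (mm, present tool axes) and turn (rad, tool axes) to TCP xyz with tool down, tool x at yaw deg"""
    s=arm.sense(); p=np.array(s['ee_pos']); T=R.from_rotvec(s['eef_rot'])
    x=T.as_matrix()[:,0]; print('t',round(s['time'],2),'pos',(p*1000).round(1),'yaw',np.degrees(np.arctan2(x[1],x[0])).round(2),'F',np.round(s['force'],1),'gap',round(s['finger_gap'],3),'j',np.round(s['joints'],2))
    if yaw is not None:
        c,n=np.cos(np.radians(yaw)),np.sin(np.radians(yaw)); G=np.array([[c,n,0],[n,-c,0],[0,0,-1.]])
        print('turn',(T.inv()*R.from_matrix(G)).as_rotvec().round(4))
        print('shift in goal axes',(G.T@(np.array(xyz)-p)*1000).round(2))
    print('shift in present axes',(T.inv().apply(np.array(xyz)-p)*1000).round(2))
E
python3 - <<'E'
from h import *
to((.45,.2,.22),157.6); q=np.array([.519,-.18,.15])-[.45,.2,.22]; print(R.from_rotvec(arm.sense()['eef_rot']).inv().apply(q)*1000)
E
```

```text
t 0.1 pos [237.4 577.9 244.8] yaw 157.67 F [-0.1 -0.5 -0.4] gap 1.001 j [-1.25  0.52 -0.04  1.6   0.02  1.02 -0.11]
turn [-0.001   0.0001  0.0012]
shift in goal axes [-340.54 -268.35   24.82]
shift in present axes [-340.22 -268.73   25.1 ]
[-208.20930505 -325.21393214   70.3262656 ]
```

Request:
carry_out(motion=[-14,-11,1,0,0,0,0,-29,-23,2,0,0,0,0,-30,-23.5,2,0,0,0,0,-30,-23.5,2,0,0,0,0,-30,-23.5,2,0,0,0,0,-30,-23.5,2,0,0,0,0,-30,-23.5,2,0,0,0,0,-30,-23.5,2,0,0,0,0,-30,-23.5,2,0,0,0,0,-30,-23.5,2,0,0,0,0,-30,-23.5,2,0,0,0,0,-27,-23,2,0,0,0,0])

```text
time: 1.3
ee_pos: [0.4506, 0.1988, 0.2221]
eef_rot: [-0.609, -3.082, 0.0]
force: [0.4, 0.6, 0.1]
finger_gap: -0.002
grip_force: 0.0
```

Request:
carry_out(motion=[-18,-28,6,0,0,0.14,0,-18,-28,6,0,0,0,0,-18,-28,6,0,0,0,0,-18,-28,6,0,0,0,0,-18,-28,6,0,0,0,0,-18,-28,6,0,0,0,0,-18,-28,6,0,0,0,0,-18,-28,6,0,0,0,0,-18,-28,6,0,0,0,0,-18,-28,6,0,0,0,0,-18,-28,6,0,0,0,0,-8,-12,3,0,0,0,0])

```text
time: 2.5
ee_pos: [0.47, -0.1821, 0.1528]
eef_rot: [-0.827, -3.03, 0.001]
force: [0.1, -0.6, -0.5]
finger_gap: 0.0
grip_force: 0.0
```

Request:
carry_out(motion=[0,0,0,0,0,0.14,0,0,0,0,0,0,0.14,0,0,0,0,0,0,0.14,0,0,0,0,0,0,0.14,0,0,0,0,0,0,0.14,0,0,0,0,0,0,0.14,0,0,0,0,0,0,0.14,0,0,0,0,0,0,0.14,0,0,0,0,0,0,0.14,0,0,0,0,0,0,0.14,0,0,0,0,0,0,0.14,0,0,0,0,0,0,0.14,0])

```text
time: 3.7
ee_pos: [0.4707, -0.1786, 0.1532]
eef_rot: [-2.81, -1.404, -0.0]
force: [0.3, 0.2, -0.1]
finger_gap: 0.002
grip_force: 0.0
```

Run:
```python
from h import *
to((.519,-.18,.085),-5.6)
```

```text
t 3.7 pos [ 470.7 -178.6  153.2] yaw 53.09 F [ 0.3  0.2 -0.1] gap 0.002 j [-0.21  0.55  0.62  2.02 -0.48  0.72  0.07]
turn [-4.0000e-04  0.0000e+00  1.0243e+00]
shift in goal axes [48.22 -3.34 68.23]
shift in present axes [27.9  39.48 68.22]
```

Request:
carry_out(motion=[0,0,0,0,0,0.14,0,0,0,0,0,0,0.14,0,0,0,0,0,0,0.14,0,0,0,0,0,0,0.14,0,0,0,0,0,0,0.14,0,0,0,0,0,0,0.14,0,0,0,0,0,0,0.14,0,0,0,0,0,0,0.044,0,24,-1.5,20,0,0,0,0,24,-1.5,20,0,0,0,0,0,0,18,0,0,0,0,0,0,10,0,0,0,0])

```text
time: 4.9
ee_pos: [0.5184, -0.1799, 0.0837]
eef_rot: [-3.138, 0.144, 0.003]
force: [0.0, 0.4, 0.7]
finger_gap: 0.0
grip_force: 0.0
```

Request:
carry_out(motion=[0,0,4,0,0,0,0,0,0,3,0,0,0,0,0,0,3,0,0,0,0])

```text
time: 5.2
ee_pos: [0.5188, -0.1806, 0.0758]
eef_rot: [-3.138, 0.145, -0.001]
force: [-0.4, 0.2, -0.2]
finger_gap: 0.001
grip_force: 0.0
```

Request:
carry_out(motion=[0,0,2,0,0,0,0,0,0,2,0,0,0,0,0,0,1.5,0,0,0,0,0,0,1,0,0,0,0])

```text
time: 5.6
ee_pos: [0.5181, -0.1806, 0.0688]
eef_rot: [-3.138, 0.145, 0.001]
force: [-7.4, 1.0, 9.3]
finger_gap: 0.003
grip_force: 4.7
```

Request:
carry_out(motion=[0,0,1,0,0,0,0,0,0,1,0,0,0,0,0,0,0.5,0,0,0,0,0,0,0.5,0,0,0,0])

```text
time: 6.0
ee_pos: [0.5179, -0.1807, 0.0659]
eef_rot: [-3.138, 0.146, 0.002]
force: [-8.2, 0.7, 8.2]
finger_gap: -0.001
grip_force: 4.8
```

Run:
```python
from h import *
b,d=snap('top','top1'); s,_=snap('scene','scene1')
o=np.hstack([cv2.resize(b[130:230,330:410],(400,500)),cv2.resize(s[110:210,280:380],(400,500))])
cv2.imwrite('pics/c1.png',o[:,:,::-1]); to((.519,-.18,.06),-5.6)
```

```text
t 6.1 pos [ 517.9 -180.7   65.9] yaw -5.31 F [-6.9  0.1  8.2] gap -0.001 j [-0.27  0.83  0.74  1.95 -0.86  0.71 -0.65]
turn [-0.0003  0.0012  0.005 ]
shift in goal axes [ 1.06 -0.81  5.87]
shift in present axes [ 1.07 -0.81  5.87]
```

View pics/c1.png

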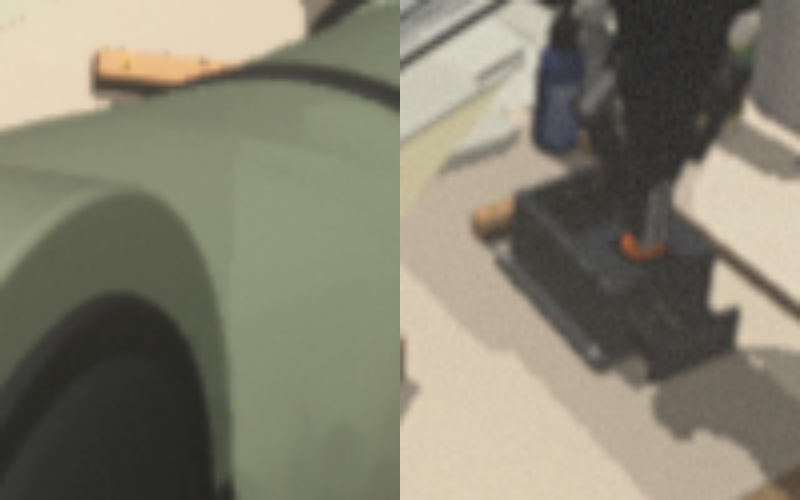

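The tray has sprung out: its front is at (660,330) in the crop and the key is pressed. I'll lift off, move aside and measure the tray and battery.

Request:
carry_out(motion=[0,0,-5,0,0,0,0,0,0,-15,0,0,0,0,0,0,-30,0,0,0,0.4,0,0,-35,0,0,0,0.4,-14,-32,0,0,0,0,0.4,-14,-32,0,0,0,0,0.4,-14,-32,0,0,0,0,0.4,-14,-32,0,0,0,0,0.4,-14,-32,0,0,0,0,0.4,-14,-32,0,0,0,0,0.4,-14,-32,0,0,0,0,0.4,0,0,0,0,0,0,0.4])

```text
time: 7.3
ee_pos: [0.4407, 0.0555, 0.1512]
eef_rot: [-3.137, 0.136, 0.001]
force: [0.3, -0.8, 0.5]
finger_gap: 0.398
grip_force: 0.0
```

Run:
```python
from h import *
b,d=snap('top','top2'); s,ds=snap('scene','scene2')
o=np.hstack([cv2.resize(b[130:240,170:410],(800,366))])
o2=np.hstack([cv2.resize(s[125:200,280:380],(310,234)),cv2.resize(b[130:230,330:410],(187,234)),cv2.resize(b[205:240,175:220],(303,234))])
cv2.imwrite('pics/c2.png',np.vstack([o,o2])[:,:,::-1]); to((.443,.229,.06),77)
P,u,v=cloud('top',d,(335,135,405,230))
k=(P[...,2]>.042)&(P[...,2]<.051); print('box',cv2.minAreaRect((P[k][:,:2]*1000).astype(np.float32)),k.sum())
k=(P[...,2]>.030)&(P[...,2]<.040)&(P[...,0]<.475); p=(P[k][:,:2]*1000).astype(np.float32); print('front plate',k.sum(),cv2.minAreaRect(p) if len(p)>4 else '')
for j in range(10,60,6): print(P[60:94,j,0].round(3)[-26::2],(P[60:94,j,2]*1000).round(0)[-26::2])
```

```text
t 7.4 pos [441.9  52.1 151.5] yaw -5.18 F [-0.3 -0.9  0.3] gap 0.403 j [-0.95  0.61  0.97  2.18 -0.77  0.75 -1.12]
turn [-0.0000e+00 -1.0000e-03 -1.4343e+00]
shift in goal axes [172.59 -38.73  91.51]
shift in present axes [ -14.94 -176.2    91.62]
box ((549.5231323242188, -182.90760803222656), (84.49066162109375, 114.95722198486328), 84.80976104736328) 1556
front plate 30 ((429.1283264160156, -159.9967803955078), (2.481476306915283, 43.345252990722656), 0.11801683902740479)
[0.493 0.488 0.483 0.478 0.473 0.468 0.463 0.458 0.454 0.449 0.444 0.439
 0.434] [-2. -2. -0.  1.  2. -0. -0.  0. -1. -0.  1.  1. -2.]
[0.492 0.488 0.483 0.478 0.473 0.468 0.463 0.459 0.454 0.449 0.444 0.439
 0.434] [ 2. -1. -0.  3. -2.  1. -1. -1.  0.  0.  2. -1.  1.]
[0.491 0.486 0.481 0.477 0.472 0.467 0.462 0.458 0.453 0.448 0.443 0.438
 0.434] [12. 13. 14. 13. 16. 11. 13. 13. 14. 11. 12. 13. 12.]
[0.49  0.486 0.482 0.477 0.472 0.467 0.462 0.458 0.453 0.448 0.443 0.438
 0.433] [23. 13. 12. 10. 10. 12. 13. 10. 12.  9. 11. 18. 28.]
[0.49  0.486 0.481 0.477 0.472 0.467 0.463 0.458 0.453 0.448 0.443 0.439
 0.433] [25. 20. 15. 11. 15. 14. 11. 13. 15. 14. 19. 11. 24.]
[0.491 0.488 0.483 0.478 0.473 0.469 0.464 0.459 0.454 0.449 0.444 0.439
 0.435] [12.  3.  1.  2. -1. -1. -1.  0. -0. -1.  0.  1. -0.]
[0.49  0.488 0.484 0.479 0.474 0.469 0.464 0.459 0.454 0.449 0.445 0.44
 0.435] [26.  4. -3. -3. -1.  0. -2. -0. -0. -1. -3.  1.  1.]
[0.493 0.488 0.483 0.478 0.474 0.469 0.464 0.459 0.454 0.449 0.445 0.44
 0.435] [-0.  1. -0.  2. -3. -1.  0.  1. -1.  2. -2. -1. -0.]
[0.493 0.488 0.483 0.478 0.474 0.469 0.464 0.459 0.454 0.449 0.445 0.44
 0.435] [ 0. -2. -1.  1. -2. -1.  0. -1. -0.  1.  0.  0. -0.]
```

View pics/c2.png

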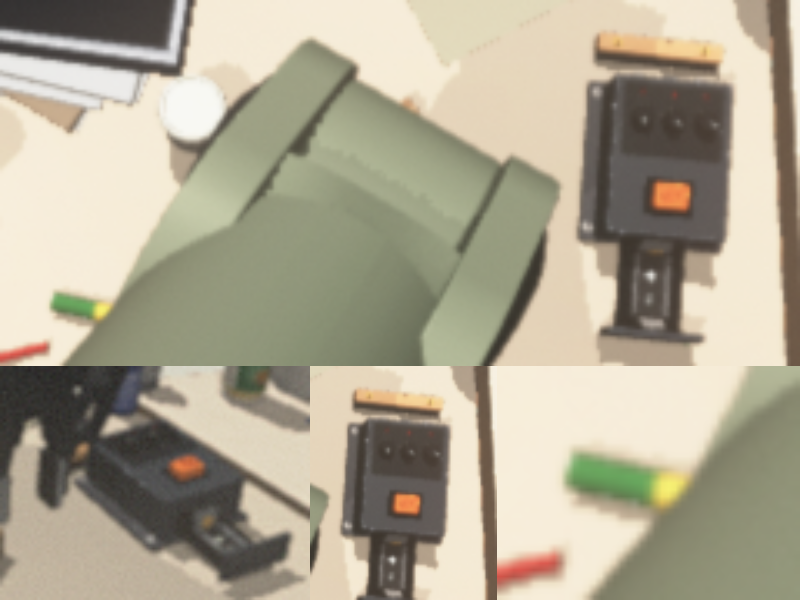

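The pack has not moved, and the tray is out with its front plate near (652,333) in the crop. The battery is untouched. Next I'll refine the positions of the battery ends and the tray plate.

```bash
cat >> h.py <<'E'
def proj(n,X):
    m,M=cam(n); q=(np.atleast_2d(X)-np.array(m['position']))@M; return np.c_[m['cx']+m['fx']*q[:,0]/-q[:,2],m['cy']-m['fy']*q[:,1]/-q[:,2]]
def prof(n,img,c,ang,z,t,w,ch):
    a=np.radians(ang); e=np.array([np.cos(a),np.sin(a)]); f=np.array([-e[1],e[0]]); out=[]
    for o in w:
        X=np.c_[np.array(c)+t[:,None]*e+o*f,np.full(len(t),z)]; q=proj(n,X).astype(np.float32)
        out.append(cv2.remap(ch(img),q[:,:1],q[:,1:],cv2.INTER_LINEAR)[:,0])
    return np.mean(out,0)
E
python3 - <<'E'
from h import *
sat=lambda i:(i.max(2).astype(np.float32)-i.min(2))
gry=lambda i:i.mean(2).astype(np.float32)
t=np.arange(-.04,.0401,.001)
def cross(p,t):
    lo=(p[:6].mean(),p[-6:].mean()); k=p>(p.max()*.5+np.mean(lo)*.5)
    r=[]
    for s in (1,-1):
        q=p[::s];tt=t[::s];b=q[:6].mean(); h=(b+np.percentile(q,85))/2; i=np.argmax(q>h); r.append(tt[i-1]+(tt[i]-tt[i-1])*(h-q[i-1])/(q[i]-q[i-1]))
    return np.round(np.array(r)*1000,2)
for n in('top','scene'):
    img=cv2.imread(f'pics/{n}0.png'); c=(.443,.2285)
    for z in(.00725,.012):
        p=prof(n,img,c,76.6,z,t,np.arange(-.003,.0031,.001),sat); q=prof(n,img,c,166.6,z,t,np.arange(-.012,.0121,.002),sat); print(n,z,'long',cross(p,t),'across',cross(q,t))
b=cv2.imread('pics/top2.png'); d=np.load('pics/top2.npy')
P,u,v=cloud('top',d,(335,200,405,245)); k=(P[...,2]>.026)&(P[...,2]<.042)&(P[...,0]<.45); p=(P[k][:,:2]*1000).astype(np.float32); print('plate',k.sum(),p.min(0),p.max(0),cv2.minAreaRect(p))
# guides / plate profile along pack -x through centre
yaw=-5.4; o=np.array([.5484,-.1828]); e=np.array([np.cos(np.radians(yaw)),np.sin(np.radians(yaw))])
g=prof('top',b,o,yaw,.035,np.arange(-.14,-.05,.002),np.arange(-.02,.021,.004),gry); print('x profile z35',dict(zip(range(-140,-50,2),g.round(0).astype(int))))
g=prof('top',b,o-.085*e,yaw+90,.02,np.arange(-.04,.041,.002),np.arange(-.01,.011,.004),gry); print('y profile',dict(zip(range(-40,41,2),g.round(0).astype(int))))
g=prof('top',b,o-.12*e,yaw+90,.035,np.arange(-.05,.051,.002),[0,.002],gry); print('plate y',dict(zip(range(-50,51,2),g.round(0).astype(int))))
E
```

```text
top 0.00725 long [-21.02  -4.37] across [-8.16 24.11]
top 0.012 long [-21.69  -5.19] across [-8.26 25.48]
scene 0.00725 long [-24.52  -8.49] across [-10.7   39.44]
scene 0.012 long [-23.74  -7.58] across [-6.62 25.77]
plate 93 [ 421.3667  -205.67079] [ 433.0639  -137.27455] ((427.943603515625, -171.65736389160156), (68.50948333740234, 10.219399452209473), 84.6878890991211)
x profile z35 {-140: np.int64(159), -138: np.int64(159), -136: np.int64(159), -134: np.int64(159), -132: np.int64(157), -130: np.int64(148), -128: np.int64(121), -126: np.int64(91), -124: np.int64(89), -122: np.int64(92), -120: np.int64(94), -118: np.int64(105), -116: np.int64(116), -114: np.int64(113), -112: np.int64(100), -110: np.int64(93), -108: np.int64(97), -106: np.int64(99), -104: np.int64(102), -102: np.int64(105), -100: np.int64(108), -98: np.int64(107), -96: np.int64(106), -94: np.int64(104), -92: np.int64(102), -90: np.int64(102), -88: np.int64(103), -86: np.int64(106), -84: np.int64(108), -82: np.int64(110), -80: np.int64(97), -78: np.int64(85), -76: np.int64(79), -74: np.int64(77), -72: np.int64(77), 
[... 1249 characters left out ...]
np.int64(142), -22: np.int64(144), -20: np.int64(134), -18: np.int64(118), -16: np.int64(97), -14: np.int64(83), -12: np.int64(79), -10: np.int64(78), -8: np.int64(80), -6: np.int64(85), -4: np.int64(94), -2: np.int64(98), 0: np.int64(103), 2: np.int64(108), 4: np.int64(108), 6: np.int64(103), 8: np.int64(97), 10: np.int64(85), 12: np.int64(79), 14: np.int64(76), 16: np.int64(77), 18: np.int64(77), 20: np.int64(78), 22: np.int64(81), 24: np.int64(84), 26: np.int64(82), 28: np.int64(86), 30: np.int64(112), 32: np.int64(135), 34: np.int64(147), 36: np.int64(165), 38: np.int64(187), 40: np.int64(220), 42: np.int64(226), 44: np.int64(219), 46: np.int64(211), 48: np.int64(208), 50: np.int64(207)}
```

Run:
```python
from h import *
S=lambda i:cv2.cvtColor(i,cv2.COLOR_BGR2HSV)[...,1].astype(np.float32)
t=np.arange(-.036,.0361,.002)
for n in('top','scene'):
    img=cv2.imread(f'pics/{n}0.png'); c=(.443,.2285)
    p=prof(n,img,c,76.6,.00725,t,np.arange(-.003,.0031,.001),S); q=prof(n,img,c,166.6,.00725,t,np.arange(-.012,.0121,.002),S)
    print(n);print(list(zip((t*1000).round().astype(int).tolist(),p.round().astype(int).tolist(),q.round().astype(int).tolist())))
```

```text
top
[(-36, 50, 48), (-34, 50, 48), (-32, 50, 49), (-30, 50, 49), (-28, 50, 49), (-26, 55, 49), (-24, 64, 49), (-22, 91, 49), (-20, 133, 49), (-18, 146, 48), (-16, 147, 49), (-14, 148, 48), (-12, 148, 49), (-10, 147, 51), (-8, 147, 60), (-6, 137, 84), (-4, 121, 109), (-2, 109, 119), (0, 104, 119), (2, 103, 117), (4, 103, 110), (6, 103, 89), (8, 103, 69), (10, 103, 62), (12, 103, 59), (14, 104, 54), (16, 104, 51), (18, 103, 49), (20, 104, 49), (22, 104, 49), (24, 100, 48), (26, 81, 46), (28, 52, 41), (30, 49, 38), (32, 49, 36), (34, 49, 34), (36, 49, 35)]
scene
[(-36, 47, 44), (-34, 46, 45), (-32, 48, 45), (-30, 46, 45), (-28, 44, 46), (-26, 53, 46), (-24, 87, 46), (-22, 121, 46), (-20, 137, 45), (-18, 137, 45), (-16, 137, 45), (-14, 135, 45), (-12, 137, 49), (-10, 121, 63), (-8, 99, 83), (-6, 79, 94), (-4, 75, 95), (-2, 72, 90), (0, 70, 84), (2, 73, 79), (4, 76, 73), (6, 72, 67), (8, 74, 56), (10, 74, 50), (12, 73, 45), (14, 76, 44), (16, 73, 44), (18, 75, 45), (20, 77, 44), (22, 70, 45), (24, 51, 44), (26, 39, 45), (28, 45, 45), (30, 46, 45), (32, 46, 46), (34, 45, 46), (36, 45, 45)]
```

Request:
carry_out(motion=[0,0,0,0,0,-0.14,0.3,0,0,0,0,0,-0.14,0.3,0,0,0,0,0,-0.14,0.3,0,0,0,0,0,-0.14,0.3,0,0,0,0,0,-0.14,0.3,0,0,0,0,0,-0.14,0.3,0,0,0,0,0,-0.14,0.3,0,0,0,0,0,-0.14,0.3,0,0,0,0,0,-0.14,0.3,0,0,0,0,0,-0.14,0.3,0,0,0,0,0,-0.027,0.3])

```text
time: 8.5
ee_pos: [0.4423, 0.0501, 0.1514]
eef_rot: [2.466, 1.946, 0.002]
force: [0.8, 0.8, -0.6]
finger_gap: 0.301
grip_force: 0.0
```

Request:
carry_out(motion=[25,-5.8,8,0,0,0,0.3,30,-6.8,12,0,0,0,0.3,30,-6.8,12,0,0,0,0.3,30,-6.8,12,0,0,0,0.3,30,-6.8,12,0,0,0,0.3,28,-6.8,15,0,0,0,0.3,0,0,0,0,0,0,0.3,0,0,0,0,0,0,0.3])

```text
time: 9.3
ee_pos: [0.4438, 0.2283, 0.0797]
eef_rot: [2.469, 1.941, -0.001]
force: [-0.0, -0.6, 0.4]
finger_gap: 0.298
grip_force: 0.0
```

Run:
```python
from h import *
to((.4432,.2295,.0205),76.6)
```

```text
t 9.3 pos [443.8 228.3  79.7] yaw 76.34 F [-0.  -0.6  0.4] gap 0.298 j [-0.94  0.65  0.47  2.07 -0.55  0.55 -0.3 ]
turn [ 0.0002  0.001  -0.0046]
shift in goal axes [ 1.07 -0.88 59.24]
shift in present axes [ 1.13 -0.9  59.24]
```

Request:
carry_out(motion=[1,-1,15,0,0,-0.005,0.3,0,0,20,0,0,0,0.3,0,0,12,0,0,0,0.3,0,0,7,0,0,0,0.3,0,0,4,0,0,0,0.3,0,0,1,0,0,0,0.3,0,0,0,0,0,0,0.3])

```text
time: 10.0
ee_pos: [0.443, 0.2301, 0.0212]
eef_rot: [2.463, 1.95, 0.001]
force: [-0.1, -0.6, 0.3]
finger_gap: 0.302
grip_force: 0.0
```

Request:
carry_out(motion=[0,0,0,0,0,0,0.1,0,0,0,0,0,0,0.1,0,0,0,0,0,0,0.1,0,0,0,0,0,0,0.05,0,0,0,0,0,0,0.05], squeeze=35)

```text
time: 10.5
ee_pos: [0.443, 0.2303, 0.0214]
eef_rot: [2.463, 1.951, 0.001]
force: [-0.9, -0.9, 5.2]
finger_gap: 0.147
grip_force: 35.5
```

Request:
carry_out(motion=[0,0,0,0,0,0,0.3,0,0,0,0,0,0,0.3,0,0,1.5,0,0,0,0.3,0,0,1.5,0,0,0,0.3,0,0,0,0,0,0,0.05,0,0,0,0,0,0,0.05,0,0,0,0,0,0,0.05,0,0,0,0,0,0,0.05,0,0,0,0,0,0,0.05])

```text
time: 11.4
ee_pos: [0.4428, 0.2302, 0.0178]
eef_rot: [2.463, 1.951, -0.0]
force: [-0.4, -0.2, -0.5]
finger_gap: 0.156
grip_force: 35.6
```

Request:
carry_out(motion=[0,0,-10,0,0,0,0.05,0,0,-25,0,0,0,0.05,0,0,-35,0,0,0,0.05,0,0,-35,0,0,0,0.05,-20,5,-8,0,0,0,0.05,-33,9,0,0,0,0,0.05,-35,10,0,0,0,0,0.05,-35,10,0,0,0,0,0.05,-35,10,0,0,0,0,0.05,-35,10,0,0,0,0,0.05,-35,10,0,0,0,0,0.05,-35,10,0,0,0,0,0.05])

```text
time: 12.6
ee_pos: [0.454, -0.0447, 0.1311]
eef_rot: [-2.463, -1.95, 0.0]
force: [0.5, 0.2, -0.5]
finger_gap: 0.151
grip_force: 35.6
```

Request:
carry_out(motion=[-35,10,0,0,0,0,0.05,-34,9,0,0,0,0,0.05,-30,8,0,0,0,0,0.05,-10,3,0,0,0,0.1,0.05,0,0,0,0,0,0.14,0.05,0,0,0,0,0,0.14,0.05,0,0,0,0,0,0.14,0.05,0,0,0,0,0,0.14,0.05,0,0,0,0,0,0.14,0.05,0,0,0,0,0,0.14,0.05,0,0,0,0,0,0.14,0.05,0,0,0,0,0,0.14,0.05])

```text
time: 13.8
ee_pos: [0.4583, -0.156, 0.131]
eef_rot: [-3.136, -0.178, 0.0]
force: [0.4, 1.1, 0.4]
finger_gap: 0.156
grip_force: 35.6
```

Run:
```python
from h import *
to((.4634,-.175,.085),-5.35)
```

```text
t 13.8 pos [ 458.3 -156.   131. ] yaw 6.5 F [0.4 1.1 0.4] gap 0.156 j [-0.39  0.65  0.85  2.09 -0.75  0.73 -0.51]
turn [-0.0003  0.      0.2068]
shift in goal axes [ 6.88 18.42 46.04]
shift in present axes [ 2.95 19.45 46.03]
```

Request:
carry_out(motion=[0,0,0,0,0,0.1,0.05,0,0,0,0,0,0.107,0.05,3,9,10,0,0,0,0.05,4,9.5,15,0,0,0,0.05,0,0,15,0,0,0,0.05,0,0,6,0,0,0,0.05,0,0,0,0,0,0,0.05])

```text
time: 14.5
ee_pos: [0.4635, -0.1749, 0.0845]
eef_rot: [-3.138, 0.138, 0.002]
force: [0.4, 0.1, 0.6]
finger_gap: 0.157
grip_force: 35.6
```

Run:
```python
from h import *
s,d=snap('scene','scene3'); b,_=snap('top','top3')
cv2.imwrite('pics/c3.png',np.hstack([cv2.resize(s[130:205,290:370],(560,525),interpolation=cv2.INTER_CUBIC),cv2.resize(b[195:240,345:395],(233,525)[0:1]+(525,))])[:,:,::-1]); to((.4634,-.175,.0285),-5.35)
T=arm.sense(); R0=R.from_rotvec(T['eef_rot']).as_matrix(); c=np.array(T['ee_pos'])+R0[:,2]*.0105
for o in(-.025,0,.025):print(o,proj('scene',c+R0[:,0]*(o-.0006))-[290,130])
S=lambda i:cv2.cvtColor(i,cv2.COLOR_BGR2HSV)[...,1].astype(np.float32)
t=np.arange(-.034,.0341,.002)
p=prof('scene',cv2.imread('pics/scene3.png'),c[:2],-5.35,c[2],t,np.arange(-.003,.0031,.001),S); print(list(zip((t*1000).round().astype(int).tolist(),p.round().astype(int).tolist())))
```

```text
t 14.6 pos [ 464.1 -174.9   85.3] yaw -5.01 F [-0.  -0.1  0.5] gap 0.156 j [-0.31  0.75  0.8   2.09 -0.88  0.68 -0.57]
turn [-0.0001 -0.0002  0.0059]
shift in goal axes [-0.7   0.17 56.84]
shift in present axes [-0.71  0.17 56.84]
-0.025 [[71.52741535 35.23781432]]
0 [[64.79908853 30.31718344]]
0.025 [[58.32153519 25.57995086]]
[(-34, 46), (-32, 44), (-30, 41), (-28, 37), (-26, 41), (-24, 57), (-22, 85), (-20, 111), (-18, 129), (-16, 135), (-14, 135), (-12, 129), (-10, 118), (-8, 100), (-6, 71), (-4, 43), (-2, 24), (0, 16), (2, 16), (4, 20), (6, 23), (8, 24), (10, 24), (12, 26), (14, 28), (16, 28), (18, 26), (20, 28), (22, 35), (24, 36), (26, 31), (28, 28), (30, 20), (32, 16), (34, 11)]
```

View pics/c3.png

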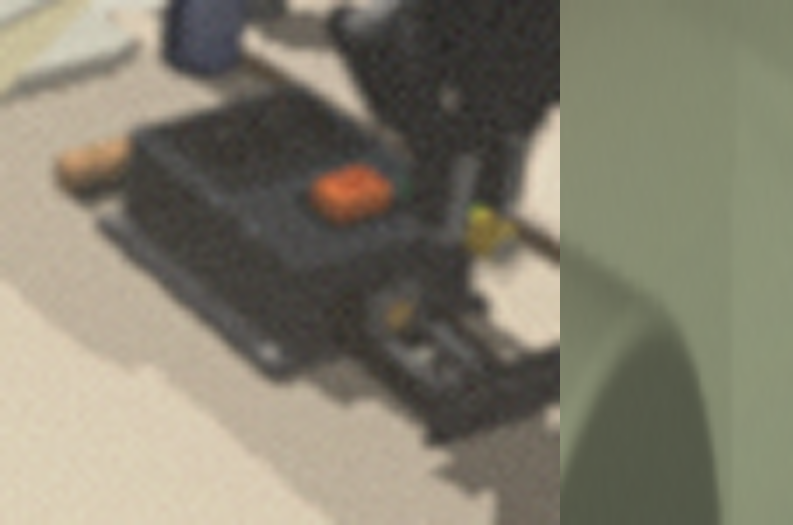

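The battery is held with its green end towards the pack, and its yellow end is at (490,230) in the crop. The tray below it is empty. I'll check the tray in the same camera so that calibration errors cancel.

Run:
```python
from h import *
o=np.array([.5484,-.1828]); a=np.radians(-5.35); E=np.array([[np.cos(a),np.sin(a)],[-np.sin(a),np.cos(a)]])
for nm in('scene2','scene3'):
    d=np.load(f'pics/{nm}.npy'); P,u,v=cloud('scene',d,(325,150,385,205)); L=(P[...,:2]-o)@E.T*1000; z=P[...,2]*1000
    k=(z>27)&(z<40)&(L[...,0]<-100)&(L[...,0]>-140)&(abs(L[...,1])<45); q=L[k]; print(nm,'plate',k.sum(),np.percentile(q[:,0],[5,25,50,75,95]).round(1),np.percentile(q[:,1],[2,50,98]).round(1))
    for w in(-20,20):
        q=L[k&(abs(L[...,1]-w)<10)]; print(w,np.percentile(q[:,0],[10,50,90]).round(1))
    k=(z>41)&(z<50)&(abs(L[...,1])<48)&(abs(L[...,0])<70); q=L[k]; print('box',k.sum(),np.percentile(q[:,0],[1,99]).round(1),np.percentile(q[:,1],[1,99]).round(1))
img=cv2.imread('pics/scene3.png')[150:205,325:385]; h=cv2.cvtColor(img,cv2.COLOR_BGR2HSV); k=cv2.inRange(h,(20,110,60),(36,255,255))>0
k&=(z>50); q=L[k]; print('yellow',k.sum(),q[:,0].min(),q[:,0].max(),q.mean(0),z[k].min(),z[k].max())
print('TCP local',(np.array([.464,-.1749])-o)@E.T*1000)
print(np.round(np.c_[q,z[k]],1).tolist())
```

```text
scene2 plate 94 [-126.4 -125.5 -124.5 -123.2 -121. ] [-30.5   0.9  33.8]
-20 [-125.7 -124.5 -122.3]
20 [-126.4 -124.9 -122. ]
box 430 [-56.5  20.7] [-40.7  41.6]
scene3 plate 92 [-126.  -125.1 -124.3 -122.8 -120.5] [-31.4   2.3  33.2]
-20 [-125.5 -124.3 -120.6]
20 [-125.9 -124.7 -122.2]
box 352 [-56.2  19.7] [-37.7  42.5]
yellow 25 -111.169985404036 -92.39622064210066 [-102.62443748    2.70627467] 74.42718891091288 83.6527052190007
TCP local [-8.47689211e+01 -3.82729573e-03]
[[-92.4, -2.7, 81.8], [-93.1, 0.7, 80.3], [-96.6, 0.9, 82.4], [-99.2, 0.3, 83.7], [-96.4, -5.9, 80.3], [-96.2, -0.1, 79.0], [-101.1, 1.5, 82.2], [-100.6, -2.3, 80.8], [-99.2, 5.5, 79.5], [-102.8, 5.9, 81.6], [-104.7, 4.5, 82.2], [-106.8, 3.4, 83.1], [-106.3, -0.4, 81.8], [-105.6, -4.4, 80.2], [-100.7, 6.4, 77.7], [-102.9, 5.4, 78.7], [-108.7, 7.9, 82.7], [-108.1, 4.1, 81.2], [-111.2, 3.9, 82.9], [-101.9, 7.0, 75.7], [-104.1, 5.9, 76.6], [-107.9, 6.5, 79.0], [-106.5, 1.8, 76.8], [-105.1, 6.3, 74.4], [-107.7, 5.6, 75.7]]
```

Request:
carry_out(motion=[-3.5,0,10,0,0,0.006,0.05,0,0,15,0,0,0,0.05,0,0,10,0,0,0,0.05,0,0,4,0,0,0,0.05,0,0,0,0,0,0,0.05])

```text
time: 15.1
ee_pos: [0.4604, -0.1746, 0.0455]
eef_rot: [-3.138, 0.147, 0.001]
force: [-0.5, 0.3, -0.3]
finger_gap: 0.157
grip_force: 35.6
```

Run:
```python
from h import *
to((.4600,-.1746,.0285),-5.35)
s,d=snap('scene','scene4')
c=cv2.resize(s[130:205,290:370],(640,600),interpolation=cv2.INTER_CUBIC); cv2.imwrite('pics/c4.png',c[:,:,::-1])
```

```text
t 15.1 pos [ 460.4 -174.6   45.5] yaw -5.36 F [-0.5  0.3 -0.3] gap 0.157 j [-0.26  0.8   0.71  2.1  -0.97  0.6  -0.51]
turn [ 0.      0.0006 -0.0001]
shift in goal axes [-0.43  0.07 16.98]
shift in present axes [-0.42  0.07 16.98]
```

View pics/c4.png

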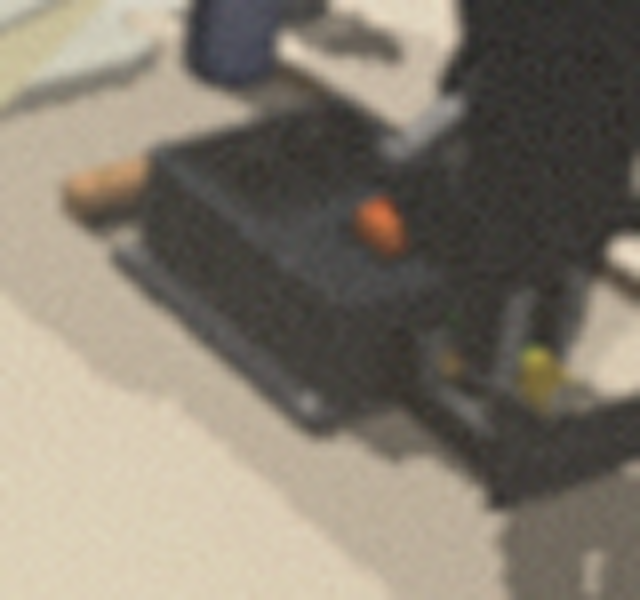

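The battery is just above the bay. Its yellow end is at (540,378), behind the front plate. Lowering slowly.

Request:
carry_out(motion=[0,0,2,0,0,0,0.05,0,0,2,0,0,0,0.05,0,0,1,0,0,0,0.05])

```text
time: 15.45
ee_pos: [0.4608, -0.1744, 0.0408]
eef_rot: [3.138, -0.146, 0.0]
force: [-0.1, -0.5, -0.9]
finger_gap: 0.154
grip_force: 35.6
```

Request:
carry_out(motion=[0,0,1,0,0,0,0.05,0,0,1,0,0,0,0.05])

```text
time: 15.65
ee_pos: [0.4609, -0.1746, 0.0389]
eef_rot: [3.138, -0.146, 0.001]
force: [2.1, -1.1, 3.0]
finger_gap: 0.161
grip_force: 35.9
```

Request:
carry_out(motion=[0,0,1,0,0,0,0.05,0,0,1,0,0,0,0.05])

```text
time: 15.85
ee_pos: [0.461, -0.1746, 0.0369]
eef_rot: [3.138, -0.146, 0.001]
force: [1.8, -0.5, 3.8]
finger_gap: 0.154
grip_force: 36.1
```

Request:
carry_out(motion=[0,0,1,0,0,0,0.05,0,0,1,0,0,0,0.05])

```text
time: 16.05
ee_pos: [0.4609, -0.1745, 0.0348]
eef_rot: [3.138, -0.146, 0.001]
force: [2.6, -0.1, -0.9]
finger_gap: 0.151
grip_force: 35.6
```

Request:
carry_out(motion=[0,0,1,0,0,0,0.05,0,0,1,0,0,0,0.05])

```text
time: 16.25
ee_pos: [0.4608, -0.1745, 0.0327]
eef_rot: [3.138, -0.146, 0.0]
force: [2.6, -0.4, 1.7]
finger_gap: 0.156
grip_force: 35.8
```

Request:
carry_out(motion=[0,0,1,0,0,0,0.05,0,0,1,0,0,0,0.05])

```text
time: 16.45
ee_pos: [0.4608, -0.1745, 0.0308]
eef_rot: [-3.138, 0.146, -0.0]
force: [1.8, -0.0, 11.4]
finger_gap: 0.157
grip_force: 41.6
```

Request:
carry_out(motion=[0,0,-1,0,0,0,0.05,0,0,0,0,0,0,0.3,0,0,0,0,0,0,0.3,0,0,0,0,0,0,0.3,0,0,-10,0,0,0,0.3,0,0,-20,0,0,0,0.3,0,0,-20,0,0,0,0.3,0,0,0,0,0,0,0,0,0,0,0,0,0,0])

```text
time: 17.35
ee_pos: [0.4609, -0.1743, 0.0822]
eef_rot: [-3.138, 0.146, -0.001]
force: [0.2, 0.4, -0.1]
finger_gap: -0.002
grip_force: 0.0
```

Run:
```python
from h import *
to((.4613,-.1748,.0285),-5.35)
s,d=snap('scene','scene5')
c=cv2.resize(s[140:200,310:374],(640,600),interpolation=cv2.INTER_CUBIC); cv2.imwrite('pics/c5.png',c[:,:,::-1])
o=np.array([.5484,-.1828]); a=np.radians(-5.35); E=np.array([[np.cos(a),np.sin(a)],[-np.sin(a),np.cos(a)]])
P,u,v=cloud('scene',d,(310,140,384,205)); L=(P[...,:2]-o)@E.T*1000; z=P[...,2]*1000
h=cv2.cvtColor(s[140:205,310:384],cv2.COLOR_RGB2HSV)
for nm,lo,hi in(('y',(20,110,50),(36,255,255)),('g',(45,70,25),(90,255,255))):
    k=(cv2.inRange(h,lo,hi)>0)&(abs(L[...,1])<15)&(L[...,0]>-130)&(L[...,0]<-50); print(nm,k.sum(),np.round(np.c_[L[k],z[k]],0).astype(int).tolist())
```

```text
t 17.35 pos [ 460.9 -174.3   82.2] yaw -5.33 F [ 0.2  0.4 -0.1] gap -0.002 j [-0.31  0.75  0.79  2.09 -0.89  0.67 -0.57]
turn [-0.0001 -0.0007  0.0004]
shift in goal axes [ 0.45  0.46 53.73]
shift in present axes [ 0.41  0.47 53.73]
y 24 [[-97, 0, 29], [-97, -4, 28], [-97, 3, 27], [-100, 2, 29], [-100, -1, 28], [-102, -2, 29], [-98, 7, 26], [-102, 7, 28], [-103, 5, 29], [-106, 4, 30], [-107, 2, 30], [-106, -2, 28], [-99, 7, 24], [-102, 6, 25], [-106, 7, 28], [-108, 3, 28], [-111, 2, 30], [-112, 0, 29], [-102, 9, 23], [-103, 7, 23], [-107, 8, 26], [-108, 6, 26], [-111, 5, 27], [-122, 12, 36]]
g 41 [[-66, 0, 29], [-69, 0, 30], [-59, -13, 20], [-69, 6, 29], [-68, 2, 28], [-72, 3, 30], [-74, 1, 30], [-71, 8, 28], [-73, 6, 29], [-74, 4, 29], [-75, 2, 29], [-76, -1, 29], [-78, -2, 29], [-70, 6, 23], [-73, 6, 25], [-77, 6, 28], [-77, 3, 27], [-81, 3, 29], [-81, 0, 29], [-84, -1, 30], [-79, 7, 26], [-80, 5, 26], [-83, 4, 28], [-86, 4, 30], [-86, 1, 29], [-87, -2, 29], [-79, 7, 24], [-83, 8, 26], [-85, 6, 27], [-87, 4, 27], [-89, 3, 29], [-93, 3, 31], [-93, 0, 30], [-85, 9, 25], [-86, 6, 24], [-92, 9, 29], [-92, 5, 28], [-96, 5, 30], [-92, 8, 26], [-93, 5, 25], [-91, 7, 21]]
```

View pics/c5.png

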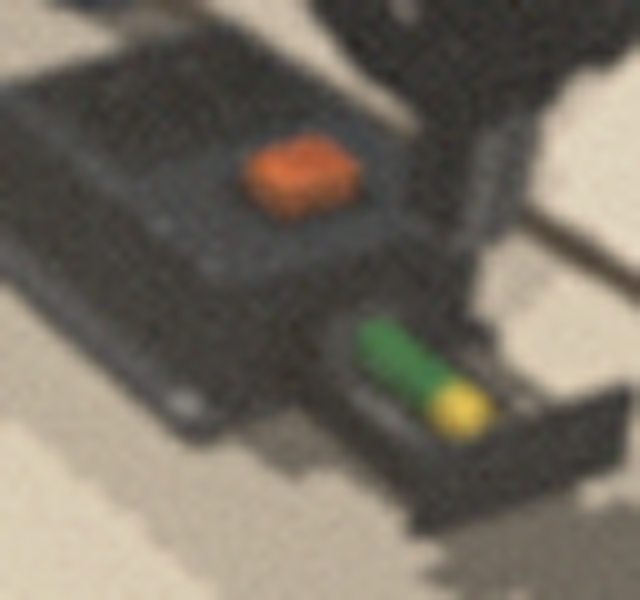

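The battery lies level in the bay, yellow end to the front at (462,408) and green towards the pack, but its top reads about 3 mm proud. I'll press it down gently with shut fingers.

Request:
carry_out(motion=[1.5,0.3,15,0,0,0,0,0,0,15,0,0,0,0,0,0,5,0,0,0,0,0,0,2,0,0,0,0,0,0,0,0,0,0,0])

```text
time: 17.9
ee_pos: [0.462, -0.1751, 0.0448]
eef_rot: [3.138, -0.147, -0.001]
force: [0.8, -1.0, 0.4]
finger_gap: -0.005
grip_force: 0.0
```

Request:
carry_out(motion=[0,0,1,0,0,0,0,0,0,1,0,0,0,0,0,0,1,0,0,0,0])

```text
time: 18.2
ee_pos: [0.4624, -0.175, 0.042]
eef_rot: [3.138, -0.146, 0.001]
force: [0.9, 0.3, 3.0]
finger_gap: 0.0
grip_force: 1.6
```

Request:
carry_out(motion=[0,0,1,0,0,0,0,0,0,0.5,0,0,0,0])

```text
time: 18.4
ee_pos: [0.4624, -0.175, 0.0404]
eef_rot: [3.138, -0.146, 0.001]
force: [1.0, -0.2, 1.8]
finger_gap: 0.004
grip_force: 1.1
```

Request:
carry_out(motion=[0,0,0.7,0,0,0,0,0,0,0.5,0,0,0,0])

```text
time: 18.6
ee_pos: [0.4623, -0.175, 0.0392]
eef_rot: [3.138, -0.147, 0.001]
force: [-0.8, 2.0, 14.6]
finger_gap: -0.0
grip_force: 7.4
```

Request:
carry_out(motion=[0,0,0.5,0,0,0,0])

```text
time: 18.7
ee_pos: [0.4622, -0.175, 0.0389]
eef_rot: [-3.138, 0.147, -0.001]
force: [-3.3, 1.2, 19.8]
finger_gap: 0.001
grip_force: 9.6
```

It is seated: the fingertips stopped at z = 24.9 mm, matching the floor-seated top. Now I'll move round to the tray front.

Request:
carry_out(motion=[0,0,-5,0,0,0,0,0,0,-18,0,0,0,0,0,0,-18,0,0,0,0,-20,0,0,0,0,0,0,-25,0,0,0,0,0,0,-20,0,0,0,0,0,0,0,0,0,0,0,0,0,0,0,18,0,0,0,0,0,0,20,0,0,0,0,0,0,12,0,0,0,0,0,0,5,0,0,0,0,0,0,0,0,0,0,0])

```text
time: 19.9
ee_pos: [0.3975, -0.169, 0.0243]
eef_rot: [-3.138, 0.147, 0.001]
force: [0.7, -0.3, 0.4]
finger_gap: -0.004
grip_force: 0.0
```

Run:
```python
from h import *
to((.4150,-.1702,.024),-5.35)
b,_=snap('top','top6'); s,d=snap('scene','scene6')
o=np.array([.5484,-.1828]); a=np.radians(-5.35); E=np.array([[np.cos(a),np.sin(a)],[-np.sin(a),np.cos(a)]])
print('TCP local',E@(np.array(arm.sense()['ee_pos'])[:2]-o)*1000)
c=cv2.resize(s[140:215,310:390],(640,600),interpolation=cv2.INTER_CUBIC); cv2.imwrite('pics/c6.png',c[:,:,::-1])
```

```text
t 19.9 pos [ 397.5 -169.    24.3] yaw -5.36 F [ 0.7 -0.3  0.4] gap -0.004 j [-0.17  0.76  0.58  2.25 -1.09  0.44 -0.34]
turn [-0.0001  0.0005 -0.0002]
shift in goal axes [17.53 -0.47  0.35]
shift in present axes [17.53 -0.47  0.34]
TCP local [-151.31027781   -0.37556082]
```

View pics/c6.png

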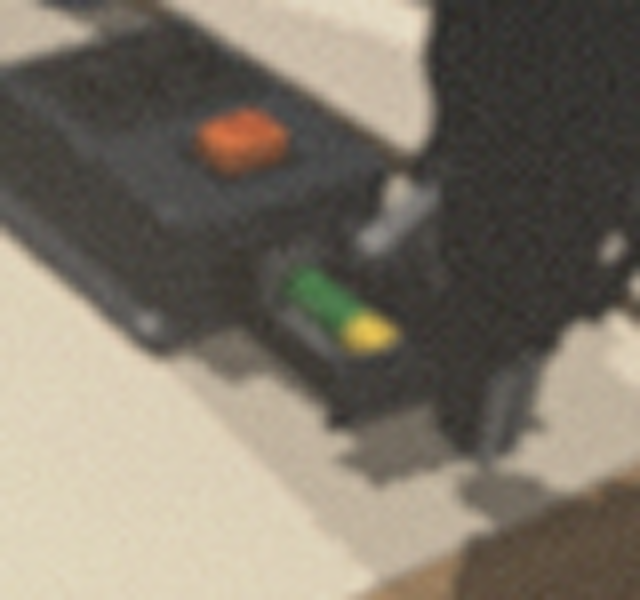

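The battery sits lower in the tray now, yellow end at (370,333), with the fingers in front of the plate. Part of the gripper at (395,220) overhangs the tray, so I'll check its height against the pack and key.

Run:
```python
from h import *
d=np.load('pics/scene6.npy'); s=cv2.imread('pics/scene6.png')
o=np.array([.5484,-.1828]); a=np.radians(-5.35); E=np.array([[np.cos(a),np.sin(a)],[-np.sin(a),np.cos(a)]])
P,u,v=cloud('scene',d,(310,120,400,215)); L=(P[...,:2]-o)@E.T*1000; z=P[...,2]*1000
k=(L[...,0]<-65)&(L[...,0]>-190)&(abs(L[...,1])<60)&(z>38)
for lo in range(38,140,8):
    q=L[k&(z>=lo)&(z<lo+8)]
    if len(q): print(lo,len(q),'x rel TCP',(q[:,0].min()+151.3).round(1),(np.percentile(q[:,0],98)+151.3).round(1),'y',q[:,1].min().round(),q[:,1].max().round())
h=cv2.cvtColor(s[120:215,310:400],cv2.COLOR_BGR2HSV); k=(cv2.inRange(h,(20,110,50),(90,255,255))>0)&(abs(L[...,1])<12)&(L[...,0]>-118)&(L[...,0]<-58); print('bat top z',np.percentile(z[k],[50,90]),k.sum())
```

```text
38 33 x rel TCP -11.9 4.0 y -11.0 15.0
46 19 x rel TCP -12.6 -5.4 y -9.0 17.0
54 43 x rel TCP -14.7 6.2 y -28.0 31.0
62 83 x rel TCP -15.4 8.4 y -35.0 38.0
70 71 x rel TCP -17.0 10.7 y -48.0 46.0
78 97 x rel TCP -19.0 13.9 y -47.0 52.0
86 100 x rel TCP -19.2 6.8 y -59.0 56.0
94 113 x rel TCP -19.1 0.3 y -56.0 60.0
102 129 x rel TCP -21.8 8.7 y -58.0 60.0
110 117 x rel TCP -21.6 2.0 y -46.0 54.0
118 84 x rel TCP -20.8 4.7 y -20.0 42.0
126 49 x rel TCP -12.5 5.7 y 10.0 39.0
134 39 x rel TCP -36.9 8.1 y -13.0 39.0
bat top z [25.24415948 27.06153951] 21
```

Request:
carry_out(motion=[5,-0.4,0,0,0,0,0,5,0,0,0,0,0,0,2,0,0,0,0,0,0,1,0,0,0,0,0,0,1,0,0,0,0,0,0,1,0,0,0,0,0,0,1,0,0,0,0,0,0,1,0,0,0,0,0,0])

```text
time: 20.8
ee_pos: [0.4141, -0.1701, 0.0246]
eef_rot: [-3.138, 0.147, 0.001]
force: [-4.2, -0.1, 2.1]
finger_gap: 0.001
grip_force: 1.5
```

Request:
carry_out(motion=[1.5,0,0,0,0,0,0,1.5,0,0,0,0,0,0,1.5,0,0,0,0,0,0,1.5,0,0,0,0,0,0,1.5,0,0,0,0,0,0,1.5,0,0,0,0,0,0])

```text
time: 21.4
ee_pos: [0.4234, -0.1709, 0.0246]
eef_rot: [-3.138, 0.146, 0.0]
force: [-4.7, 0.6, 2.0]
finger_gap: 0.002
grip_force: 1.8
```

Request:
carry_out(motion=[2,0,0,0,0,0,0,2,0,0,0,0,0,0,2,0,0,0,0,0,0,2,0,0,0,0,0,0,2,0,0,0,0,0,0,2,0,0,0,0,0,0,2,0,0,0,0,0,0,2,0,0,0,0,0,0,2,0,0,0,0,0,0,2,0,0,0,0,0,0])

```text
time: 22.4
ee_pos: [0.4434, -0.1728, 0.0246]
eef_rot: [-3.138, 0.147, 0.0]
force: [-4.7, -0.6, 1.7]
finger_gap: -0.0
grip_force: 2.2
```

Request:
carry_out(motion=[2,0,0,0,0,0,0,2,0,0,0,0,0,0,2,0,0,0,0,0,0,2,0,0,0,0,0,0,2,0,0,0,0,0,0,2,0,0,0,0,0,0])

```text
time: 23.0
ee_pos: [0.4554, -0.1739, 0.0246]
eef_rot: [-3.138, 0.146, 0.0]
force: [-4.6, 0.8, 1.8]
finger_gap: 0.001
grip_force: 2.5
```

Run:
```python
from h import *
s,d=snap('scene','scene7'); to((.48,-.176,.0243),-5.35)
o=np.array([.5484,-.1828]); a=np.radians(-5.35); E=np.array([[np.cos(a),np.sin(a)],[-np.sin(a),np.cos(a)]])
t=np.array(arm.sense()['ee_pos'])[:2]; print('TCP local',E@(t-o)*1000)
for f in('scene6','scene7'):
    h=cv2.cvtColor(cv2.imread(f'pics/{f}.png'),cv2.COLOR_BGR2HSV)
    for nm,lo,hi in(('key',(3,150,100),(18,255,255)),('bat',(20,110,50),(90,255,255))):
        m=cv2.inRange(h,lo,hi); m[:140]=0;m[195:]=0;m[:,:320]=0;m[:,370:]=0; y,x=np.nonzero(m); 
        if len(x): print(f,nm,len(x),E@(pt('scene',x.mean(),y.mean(),.053 if nm=='key' else .022)[:2]-o)*1000)
```

```text
t 23.05 pos [ 455.7 -173.9   24.6] yaw -5.33 F [-3.6  0.   2.5] gap -0.001 j [-0.22  0.83  0.65  2.12 -1.02  0.55 -0.46]
turn [ 0.0001 -0.0002  0.0003]
shift in goal axes [24.39 -0.19  0.3 ]
shift in present axes [24.39 -0.19  0.31]
TCP local [-93.13066475   0.19819087]
scene6 key 36 [-27.70118791  -1.70375274]
scene6 bat 29 [-100.34348211    0.109819  ]
scene7 bat 9 [-57.52580866   1.46131659]
```

Request:
carry_out(motion=[1.5,0,0,0,0,0,0,1.5,0,0,0,0,0,0,1.5,0,0,0,0,0,0,1.5,0,0,0,0,0,0,1.5,0,0,0,0,0,0,1.5,0,0,0,0,0,0])

```text
time: 23.65
ee_pos: [0.4642, -0.1747, 0.0246]
eef_rot: [-3.138, 0.147, 0.0]
force: [-3.8, 1.1, 1.3]
finger_gap: -0.003
grip_force: 2.6
```

Request:
carry_out(motion=[1,0,0,0,0,0,0,1,0,0,0,0,0,0,1,0,0,0,0,0,0,1,0,0,0,0,0,0])

```text
time: 24.05
ee_pos: [0.468, -0.1751, 0.0246]
eef_rot: [-3.138, 0.147, 0.001]
force: [-7.0, 0.6, 3.6]
finger_gap: 0.0
grip_force: 3.4
```

Request:
carry_out(motion=[1,0,0,0,0,0,0,1,0,0,0,0,0,0,1,0,0,0,0,0,0])

```text
time: 24.35
ee_pos: [0.4709, -0.1753, 0.0246]
eef_rot: [-3.138, 0.147, 0.001]
force: [-7.2, -0.4, 4.4]
finger_gap: -0.002
grip_force: 3.4
```

Run:
```python
from h import *
o=np.array([.5484,-.1828]); a=np.radians(-5.35); E=np.array([[np.cos(a),np.sin(a)],[-np.sin(a),np.cos(a)]])
s,d=snap('scene','scene8'); b,_=snap('top','top8')
print('TCP',E@(np.array(arm.sense()['ee_pos'])[:2]-o)*1000)
# shift of pack between scene6 and scene8: match patch of box left side/foot
for f in('scene7','scene8'):
    A=cv2.imread('pics/scene6.png',0); B=cv2.imread(f'pics/{f}.png',0)
    x0,y0=304,140; T=A[y0:y0+34,x0:x0+24]; r=cv2.matchTemplate(B[y0-12:y0+46,x0-14:x0+38],T,cv2.TM_CCOEFF_NORMED); _,v,_,l=cv2.minMaxLoc(r); du,dv=l[0]-14,l[1]-12
    p=pt('scene',x0+12,y0+17,.03); q=pt('scene',x0+12+du,y0+17+dv,.03); print(f,v,du,dv,E@(q-p)[:2]*1000)
```

```text
TCP [-77.67907089   0.19831605]
scene7 0.9894136786460876 0 0 [0. 0.]
scene8 0.976826012134552 -1 -1 [ 5.52636446 -0.5259513 ]
```

Request:
carry_out(motion=[1,0,0,0,0,0,0,1,0,0,0,0,0,0,1,0,0,0,0,0,0,1,0,0,0,0,0,0])

```text
time: 24.85
ee_pos: [0.4749, -0.1757, 0.0246]
eef_rot: [-3.138, 0.147, 0.001]
force: [-6.5, 1.0, 3.0]
finger_gap: 0.003
grip_force: 3.5
```

Request:
carry_out(motion=[1,0,0,0,0,0,0,1,0,0,0,0,0,0,1,0,0,0,0,0,0])

```text
time: 25.15
ee_pos: [0.4779, -0.176, 0.0246]
eef_rot: [-3.138, 0.147, 0.001]
force: [-7.4, 0.6, 4.0]
finger_gap: 0.002
grip_force: 3.5
```

Request:
carry_out(motion=[1,0,0,0,0,0,0,1,0,0,0,0,0,0])

```text
time: 25.35
ee_pos: [0.4799, -0.1762, 0.0246]
eef_rot: [-3.138, 0.147, 0.001]
force: [-6.8, 0.6, 3.8]
finger_gap: 0.001
grip_force: 3.5
```

Request:
carry_out(motion=[1,0,0,0,0,0,0,1,0,0,0,0,0,0])

```text
time: 25.55
ee_pos: [0.4814, -0.1764, 0.0245]
eef_rot: [-3.138, 0.147, 0.002]
force: [-9.7, 0.6, 5.8]
finger_gap: -0.0
grip_force: 5.2
```

Request:
carry_out(motion=[1,0,0,0,0,0,0,1,0,0,0,0,0,0])

```text
time: 25.75
ee_pos: [0.4831, -0.1765, 0.0245]
eef_rot: [-3.138, 0.147, 0.003]
force: [-11.6, 0.8, 7.5]
finger_gap: 0.001
grip_force: 6.0
```

Request:
carry_out(motion=[1,0,0,0,0,0,0,1,0,0,0,0,0,0])

```text
time: 25.95
ee_pos: [0.4849, -0.1766, 0.0245]
eef_rot: [-3.137, 0.147, 0.003]
force: [-12.3, 1.7, 8.9]
finger_gap: 0.001
grip_force: 6.7
```

Request:
carry_out(motion=[1,0,0,0,0,0,0])

```text
time: 26.05
ee_pos: [0.4862, -0.1768, 0.0245]
eef_rot: [-3.138, 0.147, 0.002]
force: [-8.6, 1.3, 6.8]
finger_gap: -0.001
grip_force: 4.2
```

Request:
carry_out(motion=[0.5,0,0,0,0,0,0])

```text
time: 26.15
ee_pos: [0.4872, -0.1769, 0.0246]
eef_rot: [-3.138, 0.147, 0.001]
force: [-7.7, 1.6, 4.3]
finger_gap: 0.001
grip_force: 3.9
```

Request:
carry_out(motion=[0.5,0,0,0,0,0,0])

```text
time: 26.25
ee_pos: [0.4878, -0.1769, 0.0246]
eef_rot: [-3.138, 0.147, 0.001]
force: [-7.0, 1.4, 4.1]
finger_gap: 0.002
grip_force: 3.3
```

Request:
carry_out(motion=[0.5,0,0,0,0,0,0])

```text
time: 26.35
ee_pos: [0.4886, -0.177, 0.0247]
eef_rot: [-3.138, 0.147, 0.0]
force: [-3.1, 0.2, 2.1]
finger_gap: 0.004
grip_force: 1.6
```

Request:
carry_out(motion=[0.5,0,0,0,0,0,0])

```text
time: 26.45
ee_pos: [0.4891, -0.177, 0.0246]
eef_rot: [-3.138, 0.146, 0.0]
force: [-5.8, 0.4, 2.0]
finger_gap: -0.0
grip_force: 2.7
```

Run:
```python
from h import *
o=np.array([.5484,-.1828]); a=np.radians(-5.35); E=np.array([[np.cos(a),np.sin(a)],[-np.sin(a),np.cos(a)]])
s,d=snap('scene','scene9'); b,_=snap('top','top9')
print('TCP',E@(np.array(arm.sense()['ee_pos'])[:2]-o)*1000,arm.sense()['force'])
A=cv2.imread('pics/scene6.png',0); B=cv2.imread('pics/scene9.png',0)
x0,y0=304,140; T=A[y0:y0+34,x0:x0+24]; r=cv2.matchTemplate(B[y0-22:y0+46,x0-24:x0+38],T,cv2.TM_CCOEFF_NORMED); _,v,_,l=cv2.minMaxLoc(r)
lx,ly=l; sub=lambda m,c,p:.5*(m-p)/(m-2*c+p)
du=lx-24+sub(r[ly,lx-1],r[ly,lx],r[ly,lx+1]); dv=ly-22+sub(r[ly-1,lx],r[ly,lx],r[ly+1,lx])
p=pt('scene',x0+12,y0+17,.03); q=pt('scene',x0+12+du,y0+17+dv,.03); print(v,du,dv,E@(q-p)[:2]*1000)
```

```text
TCP [-59.50884831   0.21381206] [-4.27359134  0.76402185  1.95889714]
0.9424290657043457 -2.4500594 -1.8512379 [11.01546791  0.47848297]
```

Request:
carry_out(motion=[0.4,0,0,0,0,0,0])

```text
time: 26.65
ee_pos: [0.4894, -0.1771, 0.0246]
eef_rot: [-3.138, 0.146, 0.0]
force: [-5.8, 1.0, 3.2]
finger_gap: -0.003
grip_force: 2.7
```

Request:
carry_out(motion=[-1,0,0,0,0,0,0,-1,0,0,0,0,0,0])

```text
time: 26.85
ee_pos: [0.488, -0.1769, 0.0247]
eef_rot: [3.138, -0.146, 0.002]
force: [-0.3, -0.5, 0.2]
finger_gap: -0.001
grip_force: 0.0
```

Request:
carry_out(motion=[-1,0,0,0,0,0,0,-1,0,0,0,0,0,0])

```text
time: 27.05
ee_pos: [0.4857, -0.1767, 0.0247]
eef_rot: [3.138, -0.146, 0.001]
force: [0.5, 0.4, 0.2]
finger_gap: 0.004
grip_force: 0.0
```

The contact force vanished within about 1.5 mm of backing off, so the tray is latched. I'll retreat and look.

Request:
carry_out(motion=[-10,0,0,0,0,0,0,-20,0,0,0,0,0,0,-25,0,0,0,0,0,0,0,0,-15,0,0,0,0,0,0,-30,0,0,0,0,0,0,-35,0,0,0,0,0,-20,-30,0,0,0,0,0,-30,0,0,0,0,0,0,-30,0,0,0,0,0,0,-30,0,0,0,0,0,0,-30,0,0,0,0,0,0,0,0,0,0,0])

```text
invalid input at $.motion: expected a multiple of 7 numbers
```

Run:
```python
from h import *
s,ds=snap('scene','sceneA'); b,d=snap('top','topA')
P,u,v=cloud('top',d,(335,130,405,225))
k=(P[...,2]>.042)&(P[...,2]<.051); print('box',cv2.minAreaRect((P[k][:,:2]*1000).astype(np.float32)),k.sum())
k=(P[...,2]>.028)&(P[...,2]<.040)&(P[...,0]<.52); p=(P[k][:,:2]*1000).astype(np.float32); print('plate',k.sum(),p.min(0) if len(p) else '',p.mean(0))
o=np.hstack([cv2.resize(b[125:225,335:405],(385,550),interpolation=cv2.INTER_CUBIC),cv2.resize(s[120:200,290:350],(412,550),interpolation=cv2.INTER_CUBIC)]); cv2.imwrite('pics/cA.png',o[:,:,::-1]); print(arm.sense()['force'],arm.sense()['time'])
```

```text
box ((611.6801147460938, -200.60116577148438), (59.73637390136719, 18.290332794189453), 83.23677062988281) 125
plate 0  [nan nan]
[0.24480997 0.51742987 0.28519716] 27.15<stdin>:5: RuntimeWarning: Mean of empty slice.
  ret = um.true_divide(
```

View pics/cA.png

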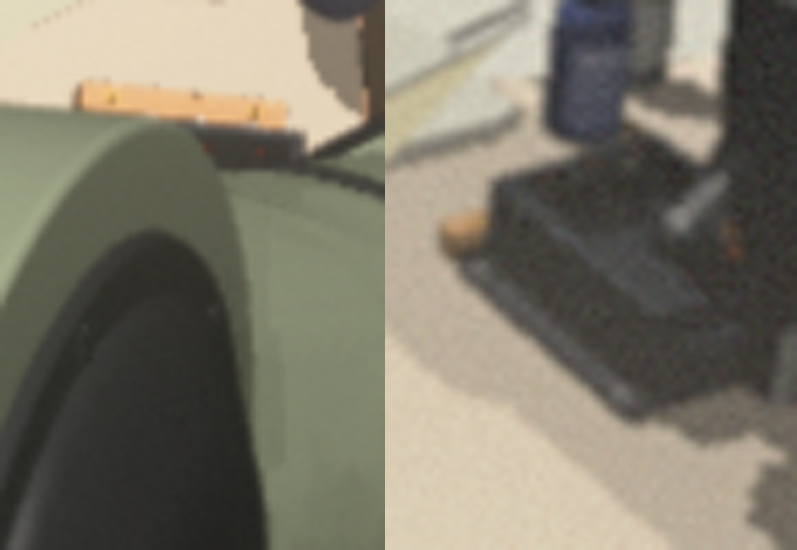

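The move was refused because of a malformed list. The view shows the arm hiding the pack, which is up against the batten at (460,235). That was my last picture, so the final check will be by measurement.

Request:
carry_out(motion=[-10,0,0,0,0,0,0,-20,0,0,0,0,0,0,-25,0,0,0,0,0,0,0,0,-15,0,0,0,0,0,0,-30,0,0,0,0,0,0,-35,0,0,0,0,0,-30,-30,0,0,0,0,0,-30,0,0,0,0,0,0,-30,0,0,0,0,0,0,-30,0,0,0,0,0,0,-30,0,0,0,0,0,0,0,0,0,0,0])

```text
invalid input at $.motion: expected a multiple of 7 numbers
```

Run:
```python
from h import *
s,ds=snap('scene','sceneB'); b,d=snap('top','topB')
P,u,v=cloud('top',d,(335,130,405,240))
k=(P[...,2]>.042)&(P[...,2]<.051); r=cv2.minAreaRect((P[k][:,:2]*1000).astype(np.float32)); print('box',r,k.sum())
a=np.radians(r[2]-90); E=np.array([[np.cos(a),np.sin(a)],[-np.sin(a),np.cos(a)]]); o=np.array(r[0])/1000-E[0]*.001
for n,dd,roi in(('top',d,(335,130,405,240)),('scene',ds,(300,130,390,210)),):
    Q,_,_=cloud(n,dd,roi); L=(Q[...,:2]-o)@E.T*1000; z=Q[...,2]*1000
    k=(z>14)&(z<38)&(L[...,0]<-57)&(L[...,0]>-150)&(abs(L[...,1])<35); print(n,'front pts',k.sum(),np.percentile(L[k][:,0],[2,25,50,75,98]).round(1) if k.sum() else '')
    k=(z>51)&(z<60)&(L[...,0]<-15)&(L[...,0]>-45)&(abs(L[...,1])<15); print('key z',np.median(z[k]) if k.sum() else '',k.sum())
for n,i in(('top',b),('scene',s)):
    h=cv2.cvtColor(i,cv2.COLOR_RGB2HSV); m=cv2.inRange(h,(3,150,100),(18,255,255)); 
    if n=='top': m[:160]=0;m[210:]=0;m[:,:350]=0;m[:,390:]=0
    else: m[:140]=0;m[170:]=0;m[:,:315]=0;m[:,:325]=m[:,:325];m[:,360:]=0
    y,x=np.nonzero(m); print(n,'key',len(x),E@(pt(n,x.mean(),y.mean(),.056)[:2]-o)*1000)
print(arm.sense()['force'],arm.sense()['time'])
for n in('jar','blk'): pass
A=cv2.imread('pics/top0.png',0).astype(int)-cv2.imread('pics/topB.png',0); print('jar/block diff',[abs(A[y-12:y+12,x-16:x+16]).mean().round(1) for x,y in((228,163),(151,177),(285,174))])
```

```text
box ((611.5531005859375, -202.50770568847656), (56.57295608520508, 18.69626808166504), 84.10526275634766) 127
top front pts 0 
key z  0
scene front pts 124 [-139.7 -136.6 -131.6 -113.5 -103.1]
key z 56.79897462087591 27
top key 0 [nan nan]
scene key 0 [nan nan]
[-0.63559484 -0.25325368  0.12205871] 27.25
jar/block diff [np.float64(66.2), np.float64(51.6), np.float64(30.1)]<stdin>:14: RuntimeWarning: Mean of empty slice.
  ret = ret.dtype.type(ret / rcount)
```

Request:
carry_out(motion=[-10,0,0,0,0,0,0,-20,0,0,0,0,0,0,-25,0,0,0,0,0,0,0,0,-20,0,0,0,0,0,0,-35,0,0,0,0,0,0,-40,0,0,0,0,0,-20,-20,0,0,0,0,0,-35,0,0,0,0,0,0,-35,0,0,0,0,0,0,-35,0,0,0,0,0,0,-35,0,0,0,0,0,0,-35,0,0,0,0,0])

```text
time: 28.45
ee_pos: [0.4482, 0.0239, 0.1395]
eef_rot: [-3.138, 0.147, 0.0]
force: [0.6, -0.6, 0.3]
finger_gap: 0.001
grip_force: 0.0
```

Request:
carry_out(motion=[0,-35,0,0,0,0,0,0,-15,0,0,0,0,0,0,0,0,0,0,0,0])

```text
time: 28.75
ee_pos: [0.453, 0.0743, 0.1392]
eef_rot: [-3.138, 0.141, 0.001]
force: [0.0, -0.3, -0.3]
finger_gap: -0.0
grip_force: 0.0
```

Run:
```python
from h import *
s,ds=snap('scene','sceneB'); b,d=snap('top','topB')
P,u,v=cloud('top',d,(335,130,405,240))
k=(P[...,2]>.042)&(P[...,2]<.051); r=cv2.minAreaRect((P[k][:,:2]*1000).astype(np.float32)); print('box',r,k.sum())
a=np.radians(r[2]-90); E=np.array([[np.cos(a),np.sin(a)],[-np.sin(a),np.cos(a)]]); o=np.array(r[0])/1000-E[0]*.001
for n,dd,roi in(('top',d,(335,130,405,240)),('scene',ds,(300,130,390,210)),):
    Q,_,_=cloud(n,dd,roi); L=(Q[...,:2]-o)@E.T*1000; z=Q[...,2]*1000
    k=(z>14)&(z<38)&(L[...,0]<-57)&(L[...,0]>-150)&(abs(L[...,1])<35); print(n,'front pts',k.sum(),np.percentile(L[k][:,0],[2,25,50,75,98]).round(1) if k.sum() else '')
    k=(z>50)&(z<60)&(L[...,0]<-15)&(L[...,0]>-45)&(abs(L[...,1])<15); print('key z',np.median(z[k]) if k.sum() else '',k.sum())
print(arm.sense()['force'],arm.sense()['time'])
d0=np.load('pics/top0.npy'); Q,_,_=cloud('top',d0,(335,135,405,240)); k=(Q[...,2]>.050)&(Q[...,2]<.060)&(Q[...,0]<.535)&(Q[...,0]>.5); print('key z at start',np.median(Q[k][:,2]))
```

```text
box ((564.9912719726562, -184.5487060546875), (84.4394760131836, 115.02053833007812), 84.82398223876953) 1534
top front pts 112 [-66.  -65.4 -63.9 -61.9 -58. ]
key z 55.271433903260224 84
scene front pts 179 [-67.4 -65.4 -64.7 -63.6 -58.1]
key z 56.208810105930596 53
[ 0.21650005 -0.36111314 -1.0058095 ] 28.85
key z at start 0.05575604624190206
```

The tray front is at -64 to -65 mm in the pack's frame. That is 60 mm in from its out position, so it is home. The key is back at rest and nothing touches the pack.

```bash
python3 -c "
from bench import arm
print(arm.job_done())"
```

```text
the job is handed in; nothing more can be done
None
```

The battery is seated in the tray, plus end towards the pack, the tray is latched home with the key back up, and I handed the job in at about 29 s; I did not check the jars and sanding block at the end, though no move went near them.

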